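# Move the slide carrier to the other fold-down drying hook

## Robot

A 6-joint arm with a two-finger parallel gripper is mounted at the origin on the work surface. World frame = base frame: x ahead of the robot, y to its left, z up, the work surface at z = 0. Lengths are in m, angles in rad, forces in N, time in s.
With the tool pointing down it reaches from about 0.425 to 0.95 m from the base axis. Payload 3.5 kg.
Tool frame: the origin (TCP) lies midway between the tips of the shut fingers; the grasp point (between the pads) lies 19 mm behind it; z points along the fingers, y is the line along which they close (so a half turn about z gives the same grasp; the last joint's range is limited). The gripper opens to 85 mm and grips with 20 to 120 N. Pads are 22 mm wide; open, the fingers measure 114 mm over their backs; the gripper's body (76 mm by 85 mm) begins 54 mm behind the grasp point. The pads swing forward as they close: fully open they stand 13 mm farther back than shut.
Start: joints at [1.03, 0.286, 1.577, -0, 1.279, -0.15], TCP at [0.257, 0.624, 0.231] pointing down, gripper open.
Joint ranges: [-2.77, 2.77], [-0.9, 2.22], [0.21, 2.48], [-1.53, 4.67], [0.24, 2.81], [-2.84, 2.84]. Speed limits (rad/s): [2.79, 2.79, 3.14, 3.14, 3.14, 3.14].

## Interface

Orientations are given as a unit quaternion [x, y, z, w].
In Python, from plant import ctrl, cams, order gives the robot as it stands.
- The arm moves only by the tool move_arm, never from a script. Its argument "plan" is one flat list of numbers, 7 for each row, row after row: the shift along the world's x, y, z in mm, then the turn, a rotation vector about the world's x, y, z in degrees, then the finger opening in mm, from 0 to 85.4. A call has 1 to 12 rows; each row shifts and turns the commanded pose from where the row before left it; what a row does not reach is not made up. A row lasts 1/10 s, in which the tool goes at most 50 mm and 8.59 degrees, less where a joint would pass 70% of its speed; a pose out of reach is approached as far as the arm can. A call is refused whole if a number of a shift passes 50 or a number of a turn 8.59, either way. A call with a gripper value outside its range is refused whole. The fingers move at their own pace and stop on an object; "newtons" is the grip in N (left out, the last holds). Time passes only in rows, so rows that do not move let the fingers close. It gives the time, the measured TCP pose, the force, the opening and the grip force at its end, in the units of the state.
- ctrl.get_state(): the state, without advancing time (a new reading comes with each control period).
- cams.read_camera(name): name is "scene" or "side" or "wrist"; returns a dict with "color" (480x640x3 uint8, red, green, blue), "fov_y" (degrees; the focal length in pixels is half the picture's height over the tangent of half this angle, whatever the lens; pixels are square), "cx", "cy" (the principal point, pixels), "origin" and "orientation" of the camera in the world; the wrist camera has in their place "T_tool_cam" (4x4, takes a point from camera to tool coordinates, whose origin is the TCP and whose axes are the flange's). Camera axes: x right, y up, looking along -z (the intrinsics and any distortion apply to the point x, -y, -z); pixel columns grow to the right and rows downward; lengths in m; the calibration is good to about 2 mm. A picture is of the moment at which its call begins: read the wrist's pose just before it. There is no depth.
- order.sign_off(): hands the job in; it is judged then, once.
The state is a dict: "time": time; "qpos": joint angles; "dq": joint speeds; "joint_efforts": joint torques, N m; "eef_pos": TCP position; "tcp_rot": TCP orientation; "contact_force": force on the tool from outside, world axes, zero at the start; "wrist_torque": the same for the moment, N m; "opening": opening from 0.0 (shut) to 1.0 (fully open); "finger_force": force on a finger pad.
Only numpy, scipy, OpenCV 4.12 (cv2) and the standard library are available. Lean on these libraries where they do the work, as an engineer would, in place of code of your own. Each camera call takes 0.05 s, during which the arm holds its last target. There are 200 camera calls.

## Task

The slide carrier hangs on one of the two fold-down hooks of the drying frame and is wanted on the other: unfold the empty hook down to its stop, lift the carrier across and lower it gently onto that hook's arm, then fold the emptied hook up flat, fully home. Work by feel: do not force a hook against its stops, do not ram or drop the carrier, and leave the tube rack, the dropper bottle and the slide box where they are.

Things in the scene. Friction and masses are not known exactly. Their poses are not given: they have to be found in the camera images.
- frame: Open steel drying frame fixed on the bench: two posts (310 apart along y, 235 high), two level rails at 178 and 202 mm height, a low splash board (85 high), a blue drip tray in front (140 deep, 286 wide, 14 high). Origin: on the bench below the middle of the rails' front face; x points away from the robot side, y along the rails, z up. Two alike fold-down hooks sit on the rails' front, at y = +75 and -75 mm.
- left_place (a point): Nominal hinge point of the hook at the frame's y = +75 mm: 28 mm in front of the rails, 190 mm up; axes as the frame's. The hooks are hand-shimmed: each true hinge axis (level, along y) lies up to 8 mm nearer or farther (x) and up to 10 mm higher or lower than this point, different for each hook and NOT measured. So heights and stops must be felt.
- right_place (a point): The same for the hook at the frame's y = -75 mm. Each hook has a white mount (plate 30 wide, 25 mm above and below the axis, lugs 7 mm in front of it) and a steel arm (bar 8 thick, 12 wide) that ends in an orange barrel, 18 diameter, 18 long along y, its centre 75 mm from the hinge axis.
- full_hook (a joint): Arm angle (rad) of the hook that carries the carrier at the start (the side the carrier is on). 0: folded, arm straight up, at its stop; 1.571: unfolded, level, out to the frame's -x, at its lower stop. Stiff friction hinge (0.15 N m, about 2 N at the barrel): it stays where it is left. The stops are hard (about 0.00025 rad of give per newton at the barrel).
- spare_hook (a joint): Arm angle (rad) of the other hook, on the other side, empty and folded or slightly ajar (up to 0.12) at the start; same build and meaning of values as full_hook.
- carrier: White basket (60 x, 94 y, 36 high, glass slides) 0.18-0.35 kg, on a wire bail with a steel crossbar (10 x, 46 y, 8 high). Origin: mid underside of the crossbar, which rests on the level arm's top, 42 mm out from the hinge, 4 mm above it; z up. Green grip block (14 x, 22 y) spans 8 to 48 mm above, basket 76 to 112 below; the bail is open between, 36 wide at top. The barrel stands 5 mm above the arm.
- tube_rack: White rack (60 x 110 x 40) with purple-capped tubes up to 88 mm high, loose on the bench; origin under its centre. Leave alone.
- dropper_bottle: Amber dropper bottle, 32 diameter, 92 high, loose on the bench; origin under its centre. Leave alone.
- slide_box: Red flat slide box (50 x 85 x 24), loose on the bench; origin under its centre. Leave alone.

How it is judged:
By the outcome, as a careful person would: the job done as asked, in the order asked, and still so for the second after the job is handed in, with the robot touching nothing.
It also fails if it takes over 72 s, if anything falls off the work surface, if the arm or the gripper's body presses on something with over 40 N, if the wrist force passes 120 N, or if a joint passes its speed limit or range.

## Working session

There is one attempt and no reset: what is moved stays moved. The work goes in short steps, Python scripts to look and compute and a tool call to move; the robot and the scene stay as the last step left them, time stands still between calls to the robot, and variables do not carry over. Pictures are saved under pics/ and viewed, at most 10 in all, crops included, and the job is handed in when it is done.

Besides the shell and the picture viewer there is one more tool, called as name(argument=value, ...) on one line, values as JSON. move_arm: Moves the arm, as the interface text tells. Its arguments: {"type":"object","properties":{"plan":{"type":"array","items":{"type":"number"}},"newtons":{"type":"number"}},"required":["plan"]}

```bash
ls; mkdir -p pics; cat > h.py <<'E'
import numpy as np,cv2
from plant import ctrl,cams,order
from scipy.spatial.transform import Rotation as R
def snap(n,f):
    d=cams.read_camera(n); cv2.imwrite('pics/'+f,cv2.cvtColor(d['color'],cv2.COLOR_RGB2BGR)); return d
E
python3 - <<'E'
from h import *
import pickle
for n in('scene','side'):
    d=snap(n,n+'0.png'); print({k:v for k,v in d.items() if k!='color'})
    pickle.dump({k:v for k,v in d.items()},open(n+'.pkl','wb'))
print(ctrl.get_state())
E
```

```text
pics
{'fov_y': 56.68975136913491, 'cx': 312.0605941128476, 'cy': 240.36952073723137, 'origin': array([0.99490352, 0.3839175 , 0.65803128]), 'orientation': array([0.17337877, 0.36272418, 0.81526102, 0.41679784])}
{'fov_y': 44.201188131598016, 'cx': 318.9633095215569, 'cy': 244.89705143992887, 'origin': array([ 0.19079028, -0.77262341,  0.99958966]), 'orientation': array([ 0.37228196, -0.07807228, -0.19238768,  0.90459817])}
{'time': 0.1, 'qpos': array([ 1.02997807e+00,  2.87091704e-01,  1.57802494e+00,  7.45889562e-06,
        1.27859447e+00, -1.50010263e-01]), 'dq': array([-0.0005061 , -0.00031581, -0.00270786, -0.00252465,  0.00021078,
        0.00090283]), 'joint_efforts': array([ 1.40566492e-03, -4.07296872e+01, -2.93698651e+01, -7.06600576e-05,
        3.33607626e-03,  5.87774629e-07]), 'eef_pos': array([0.25680217, 0.6236046 , 0.23007881]), 'tcp_rot': array([ 1.94163808e-01,  9.80968549e-01, -9.95456968e-04, -3.61999940e-04]), 'contact_force': array([ 0.25067017, -0.76549659, -0.13315919]), 'wrist_torque': array([0.05069348, 0.04953589, 0.00999636]), 'finger_force': 0.0, 'opening': 1.003845793533224}
```

View pics/scene0.png

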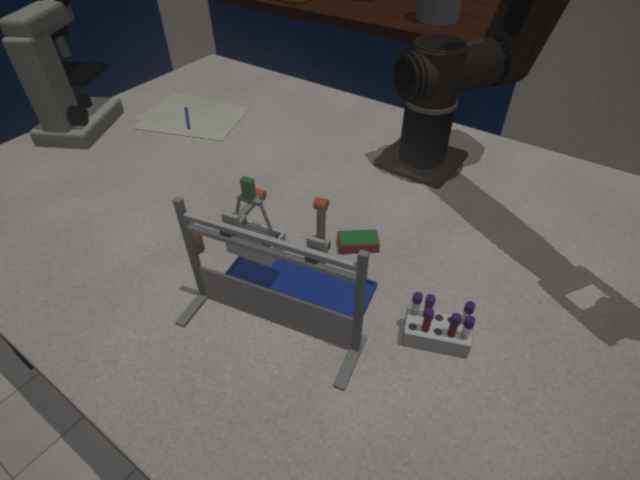

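View pics/side0.png

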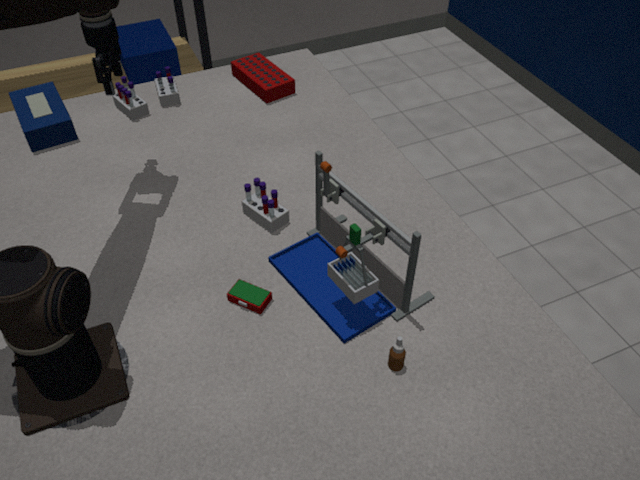

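The scene view (from behind the frame) shows posts with tops at (180,201) and (362,254), the carrier's green block at (248,188), and the folded spare barrel at (321,204). The side view shows post tops at (318,153) and (416,235), the block at (355,234), and barrels at (326,167) and (341,252). So the carrier is on the -y hook and the spare is the +y hook.

```bash
python3 - <<'E'
import cv2
a=cv2.imread('pics/scene0.png')[165:365,165:405]
cv2.imwrite('pics/sc.png',cv2.resize(a,None,fx=3,fy=3,interpolation=cv2.INTER_CUBIC))
a=cv2.imread('pics/side0.png')[140:350,220:440]
cv2.imwrite('pics/si.png',cv2.resize(a,None,fx=2.8571,fy=2.8571,interpolation=cv2.INTER_CUBIC))
E
```

```text
(no output)
```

View pics/sc.png

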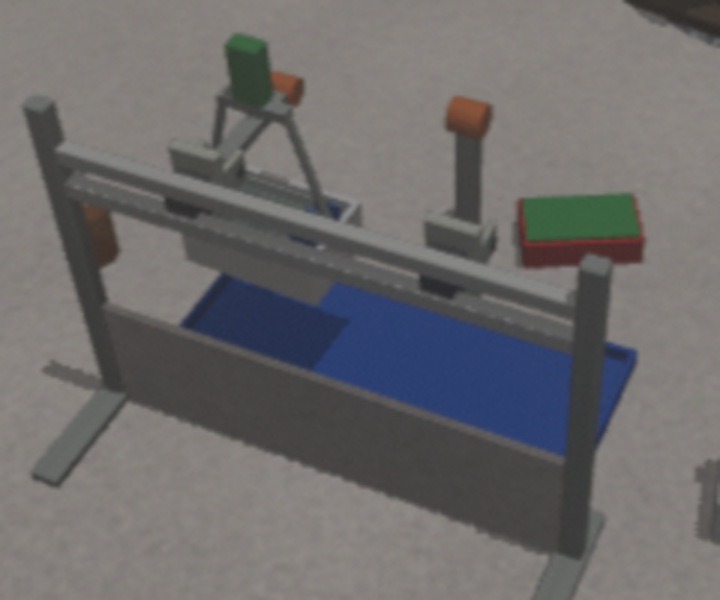

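View pics/si.png

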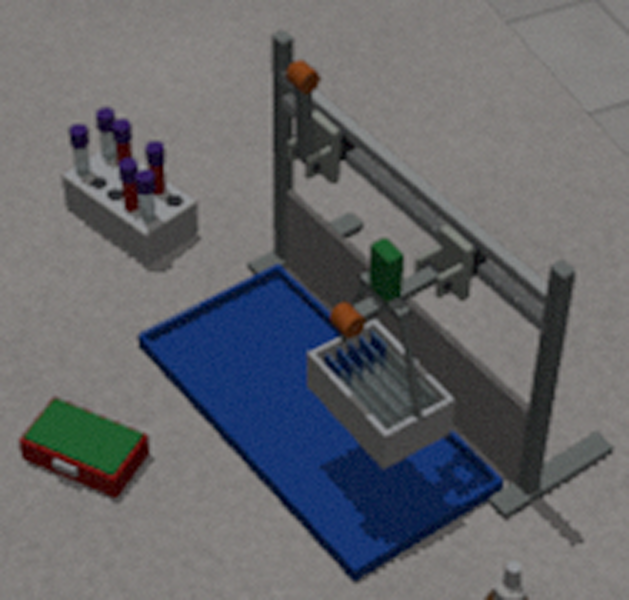

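The crops confirm the layout. In the side crop, post tops are at (283,38) and (563,270), barrels at (303,76) and (347,320), the block at (387,270), and tray corners at (140,340), (357,577), (283,268) and (500,483). In the scene crop, post tops are at (40,103) and (595,265), the block at (249,70), and barrels at (469,117) and (290,88).

```bash
cat >> h.py <<'E'
import pickle
def ray(d,u,v):
    f=240/np.tan(np.radians(d['fov_y'])/2)
    r=R.from_quat(d['orientation']).apply([(u-d['cx'])/f,-(v-d['cy'])/f,-1]); return np.array(d['origin']),r/np.linalg.norm(r)
def tri(*rs):
    A=sum(np.eye(3)-np.outer(r,r) for o,r in rs); b=sum((np.eye(3)-np.outer(r,r))@o for o,r in rs)
    p=np.linalg.solve(A,b); return p,[1000*np.linalg.norm(np.cross(p-o,r)) for o,r in rs]
E
python3 - <<'E'
from h import *
np.set_printoptions(precision=4,suppress=True)
S=pickle.load(open('scene.pkl','rb'));D=pickle.load(open('side.pkl','rb'))
s=lambda u,v:ray(S,u/3+165,v/3+165)
e=lambda u,v:ray(D,u/2.8571+220,v/2.8571+140)
P={}
for n,a,b in [('post+',(595,265),(283,38)),('post-',(40,103),(563,270)),('spare',(469,117),(303,76)),('full',(288,88),(347,320)),('blk',(249,70),(387,270))]:
    P[n],er=tri(s(*a),e(*b)); print(n,P[n],er)
def pl(r,z): o,d=r; return o+d*(z-o[2])/d[2]
for c in [(140,340),(357,577),(283,268),(500,483)]: print('tray',pl(e(*c),.014))
m=(P['post+']+P['post-'])/2; y=P['post+']-P['post-'];print('mid',m,'len',np.linalg.norm(y[:2])); yaw=np.arctan2(-y[0],y[1]);print('yaw',np.degrees(yaw))
Rz=R.from_euler('z',yaw)
for n in P: print(n,Rz.inv().apply(P[n]-m*[1,1,0]))
print('box',pl(e(83,430),.024),'rack',pl(e(130,200),.04),'bottle',tri(s(100,235),s(100,235))if 0 else pl(e(512,570),.092))
E
```

```text
post+ [0.6099 0.1758 0.2336] [np.float64(1.0509693419466644), np.float64(1.0509693419467145)]
post- [ 0.6735 -0.1275  0.2334] [np.float64(1.4773881569227445), np.float64(1.4773881569227294)]
spare [0.5871 0.0897 0.2656] [np.float64(0.9838011556141275), np.float64(0.9838011556140213)]
full [ 0.5457 -0.0718  0.1884] [np.float64(1.727615585380259), np.float64(1.7276155853801805)]
blk [ 0.5759 -0.0693  0.2206] [np.float64(1.1385390227282528), np.float64(1.1385390227283263)]
tray [0.4623 0.125  0.014 ]
tray [ 0.5213 -0.1534  0.014 ]
tray [0.6007 0.1539 0.014 ]
tray [ 0.6547 -0.1206  0.014 ]
mid [0.6417 0.0241 0.2335] len 0.3098900936648596
yaw 11.842313665792616
post+ [0.     0.1549 0.2336]
post- [ 0.     -0.1549  0.2334]
spare [-0.0399  0.0754  0.2656]
full [-0.1136 -0.0742  0.1884]
blk [-0.0835 -0.078   0.2206]
box [0.3873 0.0458 0.024 ] rack [0.5049 0.2582 0.04  ] bottle [ 0.5899 -0.2387  0.092 ]
```

move_arm(plan=[23,-33,16,0,0,4.28,0,23,-33,16,0,0,4.28,0,23,-33,16,0,0,4.28,0,23,-33,16,0,0,4.28,0,23,-33,16,0,0,4.28,0,23,-33,16,0,0,4.28,0,23,-33,16,0,0,4.28,0,23,-33,16,0,0,4.28,0,23,-33,0,0,0,0,0,23,-33,0,0,0,0,0,23,-33,0,0,0,0,0,23,-33,0,0,0,0,0])

```text
time: 1.3
eef_pos: [0.5336, 0.2266, 0.3588]
tcp_rot: [-0.103, 0.995, 0.0, -0.0]
contact_force: [0.8, -0.4, -0.8]
opening: -0.001
finger_force: 0.0
```

move_arm(plan=[23,-33,0,0,0,0,0,23,-33,0,0,0,0,0,23,-33,0,0,0,0,0,23,-33,0,0,0,0,0,0,0,0,0,0,0,0,0,0,0,0,0,0,0,0,0,0,0,0,0,0])

```text
time: 2.0
eef_pos: [0.6245, 0.0969, 0.359]
tcp_rot: [-0.104, 0.995, 0.0, -0.0]
contact_force: [0.6, -0.3, 0.3]
opening: 0.001
finger_force: 0.0
```

move_arm(plan=[0,0,-25,0,0,0,0,0,0,-25,0,0,0,0,0,0,-25,0,0,0,0,0,0,-20,0,0,0,0,-3.9,-0.8,0,0,0,0,0,-3.9,-0.8,0,0,0,0,0,-2,-0.4,0,0,0,0,0,0,0,0,0,0,0,0])

```text
time: 2.8
eef_pos: [0.6156, 0.0944, 0.2666]
tcp_rot: [-0.103, 0.995, -0.0, 0.002]
contact_force: [-0.7, 0.2, -0.4]
opening: -0.0
finger_force: 0.0
```

```bash
python3 - <<'E'
from h import *
d=snap('side','s1.png'); a=cv2.imread('pics/s1.png')[120:280,270:430]
cv2.imwrite('pics/s1c.png',cv2.resize(a,None,fx=3.5,fy=3.5,interpolation=cv2.INTER_CUBIC))
E
```

```text
(no output)
```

View pics/s1c.png

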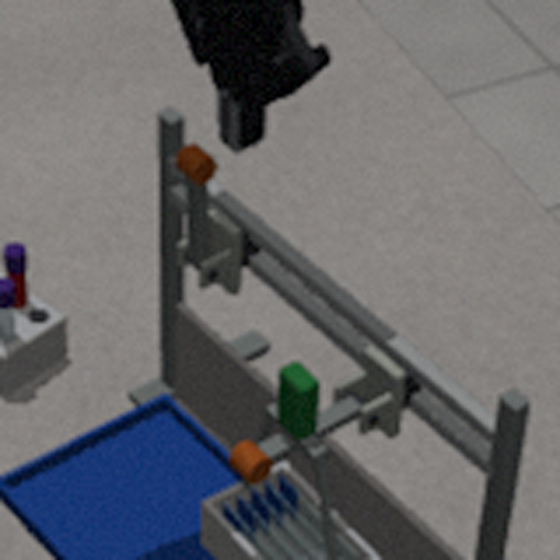

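The finger stands behind the orange barrel at about (200,160) in the crop and is clear of it, so I can pull now.

move_arm(plan=[-4.9,-1,-3,0,0,0,0,-4.9,-1,-2,0,0,0,0,-4.9,-1,-0.5,0,0,0,0,-4.9,-1,-0.5,0,0,0,0,-4.9,-1,-1,0,0,0,0,-4.9,-1,-1,0,0,0,0,0,0,0,0,0,0,0])

```text
time: 3.55
eef_pos: [0.585, 0.088, 0.2561]
tcp_rot: [-0.103, 0.995, -0.0, -0.001]
contact_force: [0.3, 0.3, 0.4]
opening: 0.0
finger_force: 0.2
```

move_arm(plan=[-8.8,-1.8,-3,0,0,0,0,-8.8,-1.8,-4,0,0,0,0,-7.8,-1.6,-6,0,0,0,0,-7.8,-1.6,-6,0,0,0,0,0,0,0,0,0,0,0])

```text
time: 4.05
eef_pos: [0.5507, 0.081, 0.2354]
tcp_rot: [-0.103, 0.995, 0.0, -0.002]
contact_force: [-0.2, -0.4, -0.1]
opening: -0.0
finger_force: 0.0
```

```bash
python3 - <<'E'
from h import *
d=snap('side','s2.png'); a=cv2.imread('pics/s2.png')[120:280,270:430]
cv2.imwrite('pics/s2c.png',cv2.resize(a,None,fx=3.5,fy=3.5,interpolation=cv2.INTER_CUBIC))
E
```

```text
(no output)
```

View pics/s2c.png

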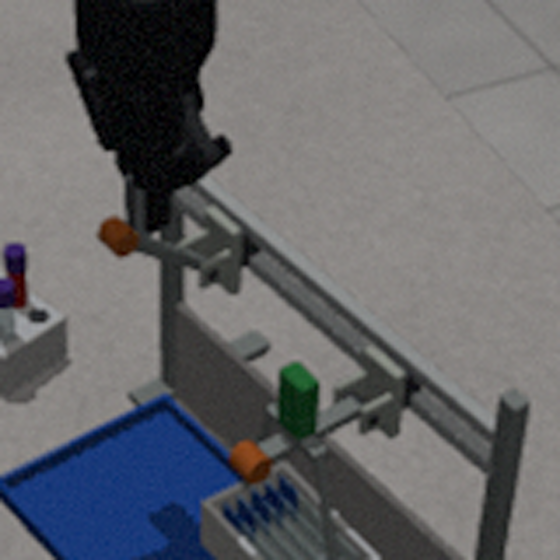

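The barrel is at (118,236) in the crop, roughly 55° down, with the finger behind it. Next I go over its top and push down.

move_arm(plan=[0,0,11,0,0,0,0,0,0,11,0,0,0,0,-9,-1.9,0,0,0,0,0,-9,-1.9,0,0,0,0,0,-9,-1.9,0,0,0,0,0,-2,-0.4,-10,0,0,0,0,-2,-0.4,-10,0,0,0,0,-2,-0.4,-8,0,0,0,0,-2,-0.4,-6,0,0,0,0,0,0,0,0,0,0,0])

```text
time: 5.1
eef_pos: [0.5168, 0.074, 0.2235]
tcp_rot: [-0.103, 0.995, 0.0, -0.001]
contact_force: [0.8, -0.1, 0.0]
opening: -0.0
finger_force: 0.0
```

move_arm(plan=[0,0,-3,0,0,0,0,0,0,-3,0,0,0,0,0,0,-3,0,0,0,0,0,0,-2,0,0,0,0])

```text
time: 5.5
eef_pos: [0.5177, 0.074, 0.2141]
tcp_rot: [-0.103, 0.995, -0.0, -0.0]
contact_force: [-1.6, -0.7, 2.1]
opening: 0.002
finger_force: 1.1
```

move_arm(plan=[0,0,-1.5,0,0,0,0,0,0,-1.5,0,0,0,0,0,0,-1.5,0,0,0,0])

```text
time: 5.8
eef_pos: [0.5177, 0.074, 0.2097]
tcp_rot: [-0.103, 0.995, -0.0, 0.0]
contact_force: [-1.3, 0.3, 1.4]
opening: -0.005
finger_force: 1.0
```

move_arm(plan=[0,0,-1.5,0,0,0,0,0,0,-1.5,0,0,0,0])

```text
time: 6.0
eef_pos: [0.5177, 0.074, 0.2067]
tcp_rot: [-0.103, 0.995, -0.0, 0.0]
contact_force: [-1.9, 0.4, 1.7]
opening: 0.002
finger_force: 1.0
```

move_arm(plan=[0,0,-1.5,0,0,0,0,0,0,-1,0,0,0,0])

```text
time: 6.2
eef_pos: [0.5176, 0.074, 0.2041]
tcp_rot: [-0.103, 0.995, -0.0, -0.0]
contact_force: [-1.1, -0.6, 2.7]
opening: -0.003
finger_force: 1.0
```

move_arm(plan=[0,0,-1,0,0,0,0,0,0,-1,0,0,0,0])

```text
time: 6.4
eef_pos: [0.5177, 0.074, 0.2022]
tcp_rot: [-0.103, 0.995, 0.0, 0.0]
contact_force: [-0.4, -0.2, 1.4]
opening: 0.004
finger_force: 0.9
```

move_arm(plan=[0,0,-1,0,0,0,0,0,0,-0.5,0,0,0,0])

```text
time: 6.6
eef_pos: [0.5176, 0.074, 0.2007]
tcp_rot: [-0.103, 0.995, -0.0, -0.0]
contact_force: [-1.6, 0.3, 1.9]
opening: -0.003
finger_force: 0.9
```

move_arm(plan=[0,0,-0.5,0,0,0,0,0,0,-0.5,0,0,0,0])

```text
time: 6.8
eef_pos: [0.5177, 0.074, 0.1998]
tcp_rot: [-0.103, 0.995, -0.0, 0.0]
contact_force: [-1.1, -0.8, 2.9]
opening: -0.006
finger_force: 0.9
```

move_arm(plan=[0,0,-0.5,0,0,0,0,0,0,-0.5,0,0,0,0])

```text
time: 7.0
eef_pos: [0.5177, 0.074, 0.1988]
tcp_rot: [-0.103, 0.995, -0.0, 0.0]
contact_force: [-1.7, -0.1, 3.2]
opening: 0.002
finger_force: 1.5
```

move_arm(plan=[0,0,-0.5,0,0,0,0,0,0,-0.3,0,0,0,0])

```text
time: 7.2
eef_pos: [0.5178, 0.074, 0.1987]
tcp_rot: [-0.103, 0.995, -0.0, 0.0]
contact_force: [-3.8, 0.4, 4.9]
opening: -0.004
finger_force: 2.9
```

move_arm(plan=[0,0,-0.4,0,0,0,0,0,0,-0.4,0,0,0,0])

```text
time: 7.4
eef_pos: [0.5178, 0.074, 0.1986]
tcp_rot: [-0.103, 0.995, -0.0, 0.0]
contact_force: [-4.6, -1.1, 8.1]
opening: -0.002
finger_force: 4.3
```

The stop is felt: barrel top at z≈0.1987, so the hinge is at about 0.1897. Next is the carrier.

move_arm(plan=[0,0,20,0,0,0,0,0,0,40,0,0,0,0,0,0,41,0,0,0,50,12,-28,0,0,0,0,50,12,-28,0,0,0,0,50,12,-28,0,0,0,0,50,12,-28,0,0,0,0,50,11,-28.6,0,0,0,0,50,0,0,0,0,0,0,50,0,0,0,0,0,0,50])

```text
time: 8.4
eef_pos: [0.5767, -0.0669, 0.2973]
tcp_rot: [-0.103, 0.995, 0.0, -0.0]
contact_force: [-0.6, -0.2, 0.0]
opening: 0.586
finger_force: 0.0
```

```bash
python3 - <<'E'
from h import *
st=ctrl.get_state(); d=snap('wrist','w1.png'); print(st['eef_pos'],st['contact_force'],st['opening'])
T=d['T_tool_cam']; Rt=R.from_quat(st['tcp_rot']).as_matrix()
o=st['eef_pos']+Rt@T[:3,3]; q=R.from_matrix(Rt@T[:3,:3]).as_quat()
e=dict(d,origin=o,orientation=q)
h=cv2.cvtColor(d['color'],cv2.COLOR_RGB2HSV); m=cv2.inRange(h,(45,90,40),(85,255,255))
n,l,s,c=cv2.connectedComponentsWithStats(m)
pickle.dump({k:v for k,v in e.items()},open('w1.pkl','wb'))
for i in np.argsort(-s[1:,4])[:2]+1: print(s[i],c[i])
f=240/np.tan(np.radians(d['fov_y'])/2)
for P in ([.5769,-.0666,.2406],[.5769,-.0666,.2206]):
    v=R.from_quat(q).inv().apply(np.array(P)-o); print('pred',d['cx']-f*v[0]/v[2],d['cy']+f*v[1]/v[2])
E
```

```text
[ 0.57674378 -0.06691405  0.29732665] [-0.60897446 -0.24983649  0.01700269] 0.586305509965081
[ 415    0   86   71 3431] [457.6248907  31.7076654]
[ 299  218   37   37 1210] [316.99173554 236.4785124 ]
pred 321.1814930095814 251.70770054095053
pred 321.0489984677703 241.7795212341653
```

View pics/w1.png

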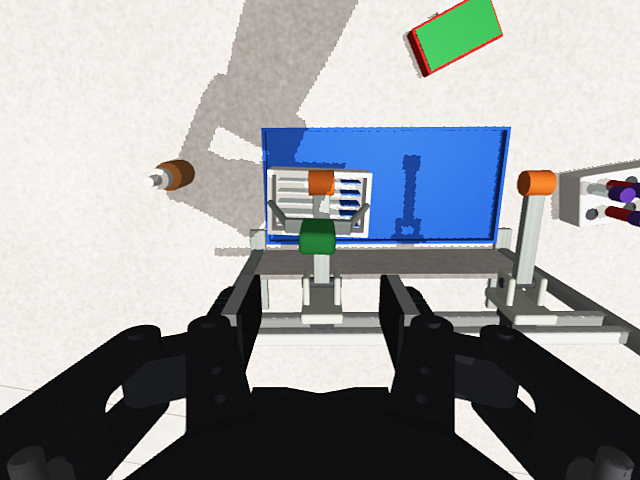

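The wrist view shows the green block at about (317,236), slightly left of and above the prediction. I'll fit its bounding box.

```bash
python3 - <<'E'
from h import *
from scipy.optimize import least_squares
e=pickle.load(open('w1.pkl','rb')); f=240/np.tan(np.radians(e['fov_y'])/2)
Rz=R.from_euler('z',np.radians(11.84)); m=np.array([.6417,.0241,0])
def bb(p):
    c=np.array([[sx*.007,sy*.011,z] for sx in(-1,1) for sy in(-1,1) for z in(-.02,.02)])+[p[0],p[1],p[2]]
    v=R.from_quat(e['orientation']).inv().apply(Rz.apply(c)+m-e['origin']); u=e['cx']-f*v[:,0]/v[:,2]; w=e['cy']+f*v[:,1]/v[:,2]
    return np.array([u.min(),u.max(),w.min(),w.max()])
t=np.array([299,336,218,255.])
for p in([-.082,-.0755,.2206],):print(bb(p))
for z in (.2166,.2206,.2246):
    r=least_squares(lambda q:(bb([q[0],q[1],z])-t)*1,[-.082,-.0755],x_scale=.01); print(z,r.x,r.fun,Rz.apply([r.x[0],r.x[1],z])+m)
E
```

```text
[302.21177877 340.04566902 223.62340607 263.03210588]
0.2166 [-0.08537879 -0.0776212 ] [-0.1500411   0.15009006 -0.46036861  0.41179031] [ 0.57406397 -0.06938773  0.2166    ]
0.2206 [-0.08655917 -0.07759444] [-0.52521272  0.52533066 -0.82078408  0.74035185] [ 0.57290321 -0.06960373  0.2206    ]
0.2246 [-0.08774054 -0.07756768] [-0.91581304  0.91600532 -1.19505725  1.08055194] [ 0.57174148 -0.06981993  0.2246    ]
```

move_arm(plan=[-2.7,-2.4,-20,0,0,0,50,0,0,-20,0,0,0,50,0,0,-20,0,0,0,50,0,0,-15,0,0,0,50,0,0,-10,0,0,0,50,0,0,-3,0,0,0,50,0,0,0,0,0,0,50])

```text
time: 9.15
eef_pos: [0.574, -0.0687, 0.2102]
tcp_rot: [-0.103, 0.995, 0.0, -0.0]
contact_force: [0.0, -0.0, 0.1]
opening: 0.583
finger_force: 0.0
```

move_arm(plan=[0,0,0,0,0,0,32,0,0,0,0,0,0,28,0,0,0,0,0,0,24,0,0,0,0,0,0,20,0,0,0,0,0,0,15,0,0,0,0,0,0,15,0,0,0,0,0,0,15], newtons=45)

```text
time: 9.85
eef_pos: [0.5744, -0.0691, 0.2111]
tcp_rot: [-0.103, 0.995, -0.0, 0.001]
contact_force: [-1.1, 0.3, 4.7]
opening: 0.247
finger_force: 44.3
```

move_arm(plan=[0,0,1,0,0,0,15,0,0,2,0,0,0,15,0,0,3,0,0,0,15,0,0,4,0,0,0,15,0,0,4,0,0,0,15,0,0,3,0,0,0,15,0,0,1,0,0,0,15,0,0,0,0,0,0,15])

```text
time: 10.65
eef_pos: [0.5741, -0.069, 0.2285]
tcp_rot: [-0.103, 0.995, -0.0, 0.0]
contact_force: [-1.2, 0.5, -2.9]
opening: 0.251
finger_force: 44.1
```

move_arm(plan=[-6,-1.2,1,0,0,0,15,-12,-2.5,1,0,0,0,15,-12,-2.5,1,0,0,0,15,-12,-2.5,1,0,0,0,15,-12,-2.5,0,0,0,0,15,-12,-2.5,0,0,0,0,15,-8,-1.7,0,0,0,0,15,0,0,0,0,0,0,15])

```text
time: 11.45
eef_pos: [0.499, -0.0846, 0.2322]
tcp_rot: [-0.103, 0.995, -0.0, 0.0]
contact_force: [0.4, -0.4, -2.7]
opening: 0.251
finger_force: 44.1
```

```bash
python3 - <<'E'
from h import *
e=pickle.load(open('w1.pkl','rb')); Rz=R.from_euler('z',np.radians(11.84)); m=np.array([.6417,.0241,0])
h=cv2.cvtColor(e['color'],cv2.COLOR_RGB2HSV); k=cv2.inRange(h,(6,180,120),(16,255,255))
n,l,s,c=cv2.connectedComponentsWithStats(k)
for i in np.argsort(-s[1:,4])[:3]+1:
    o,d=ray(e,s[i][0]+s[i][2]/2,s[i][1]+s[i][3]/2); print(s[i],Rz.inv().apply(o+d*(.189-o[2])/d[2]-m))
E
```

```text
[525 170  31  26 628] [-0.11520701  0.07864334  0.189     ]
[309 171  25  24 592] [-0.11548161 -0.07500743  0.189     ]
[157 163  24  27 221] [-0.12020793 -0.18141511  0.189     ]
```

move_arm(plan=[-2,9.3,0,0,0,0,15,-3.9,18.8,0,0,0,0,15,-3.9,18.8,0,0,0,0,15,-3.9,18.8,0,0,0,0,15,-3.9,18.8,0,0,0,0,15,-3.9,18.8,0,0,0,0,15,-3.9,18.8,0,0,0,0,15,-3.9,18.8,0,0,0,0,15,-2.2,9.4,0,0,0,0,15,0,0,0,0,0,0,15])

```text
time: 12.45
eef_pos: [0.4683, 0.0672, 0.2322]
tcp_rot: [-0.104, 0.995, 0.0, -0.0]
contact_force: [0.5, 0.4, -2.9]
opening: 0.247
finger_force: 44.3
```

move_arm(plan=[6,1.2,0,0,0,0,15,12,2.5,0,0,0,0,15,12,2.5,0,0,0,0,15,12,2.5,0,0,0,0,15,12,2.5,0,0,0,0,15,12,2.5,0,0,0,0,15,10.4,2.3,0,0,0,0,15,0,0,-3,0,0,0,15,0,0,-3,0,0,0,15,0,0,0,0,0,0,15])

```text
time: 13.45
eef_pos: [0.544, 0.0819, 0.2252]
tcp_rot: [-0.103, 0.995, 0.0, -0.001]
contact_force: [-0.4, -0.3, -3.4]
opening: 0.248
finger_force: 44.3
```

move_arm(plan=[0,0,-2,0,0,0,15,0,0,-2,0,0,0,15,0,0,-2,0,0,0,15,0,0,-1,0,0,0,15])

```text
time: 13.85
eef_pos: [0.5447, 0.0819, 0.219]
tcp_rot: [-0.103, 0.995, 0.0, -0.0]
contact_force: [0.0, -0.3, -2.8]
opening: 0.248
finger_force: 44.3
```

move_arm(plan=[0,0,-1,0,0,0,15,0,0,-1,0,0,0,15])

```text
time: 14.05
eef_pos: [0.5449, 0.0819, 0.2172]
tcp_rot: [-0.103, 0.995, -0.0, 0.0]
contact_force: [-0.4, -0.7, -3.2]
opening: 0.246
finger_force: 44.3
```

move_arm(plan=[0,0,-1,0,0,0,15,0,0,-0.5,0,0,0,15])

```text
time: 14.25
eef_pos: [0.5448, 0.0819, 0.2156]
tcp_rot: [-0.103, 0.995, 0.0, -0.0]
contact_force: [-0.1, -0.3, -2.1]
opening: 0.249
finger_force: 44.3
```

move_arm(plan=[0,0,-0.6,0,0,0,15,0,0,-0.4,0,0,0,15])

```text
time: 14.45
eef_pos: [0.5449, 0.0819, 0.2147]
tcp_rot: [-0.103, 0.995, -0.0, 0.0]
contact_force: [1.6, 0.3, -3.1]
opening: 0.25
finger_force: 44.3
```

move_arm(plan=[0,0,-0.5,0,0,0,15,0,0,-0.5,0,0,0,15])

```text
time: 14.65
eef_pos: [0.5449, 0.0819, 0.2137]
tcp_rot: [-0.103, 0.995, -0.0, 0.0]
contact_force: [0.5, 0.3, -2.7]
opening: 0.252
finger_force: 44.3
```

move_arm(plan=[0,0,-0.5,0,0,0,15,0,0,0,0,0,0,15])

```text
time: 14.85
eef_pos: [0.5448, 0.0819, 0.2131]
tcp_rot: [-0.103, 0.995, 0.0, -0.0]
contact_force: [-0.2, -0.2, -2.6]
opening: 0.25
finger_force: 44.3
```

move_arm(plan=[0,0,-0.5,0,0,0,15,0,0,-0.5,0,0,0,15])

```text
time: 15.05
eef_pos: [0.545, 0.0819, 0.2127]
tcp_rot: [-0.103, 0.995, -0.0, 0.0]
contact_force: [-1.1, 0.6, 0.1]
opening: 0.249
finger_force: 44.6
```

move_arm(plan=[0,0,-0.5,0,0,0,15,0,0,-0.5,0,0,0,15])

```text
time: 15.25
eef_pos: [0.5451, 0.0819, 0.2126]
tcp_rot: [-0.103, 0.995, -0.0, 0.0]
contact_force: [-3.8, -0.4, 6.3]
opening: 0.25
finger_force: 45.2
```

move_arm(plan=[0,0,-0.5,0,0,0,15,0,0,0,0,0,0,15])

```text
time: 15.45
eef_pos: [0.5451, 0.0819, 0.2126]
tcp_rot: [-0.103, 0.995, -0.0, 0.0]
contact_force: [-3.5, -0.1, 5.5]
opening: 0.253
finger_force: 45.5
```

move_arm(plan=[0,0,0.8,0,0,0,15,0,0,0,0,0,0,15])

```text
time: 15.65
eef_pos: [0.5451, 0.0819, 0.2126]
tcp_rot: [-0.103, 0.995, -0.0, 0.0]
contact_force: [-3.1, 0.5, 5.5]
opening: 0.246
finger_force: 45.3
```

```bash
python3 - <<'E'
from h import *
d=snap('side','s3.png'); a=cv2.imread('pics/s3.png')[130:290,260:430]
b=snap('scene','c3.png'); b=cv2.imread('pics/c3.png')[150:310,220:390]
cv2.imwrite('pics/s3c.png',cv2.resize(np.hstack([a,b]),(800,376),interpolation=cv2.INTER_CUBIC))
E
```

```text
(no output)
```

View pics/s3c.png

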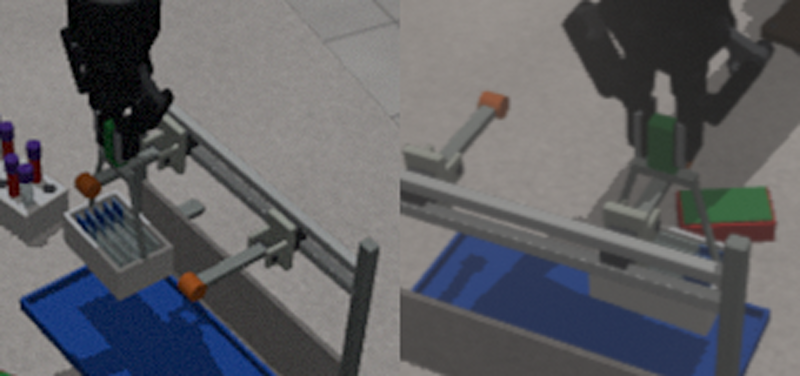

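The crossbar rests on the arm midway between mount and barrel (side half, around (135,155)), and both hooks are level. I'll unload the force, then release.

move_arm(plan=[0,0,0.4,0,0,0,15,0,0,0,0,0,0,15])

```text
time: 15.95
eef_pos: [0.5451, 0.0819, 0.2126]
tcp_rot: [-0.103, 0.995, -0.0, 0.0]
contact_force: [-2.3, 0.4, 5.9]
opening: 0.255
finger_force: 45.3
```

move_arm(plan=[0,0,0.2,0,0,0,15,0,0,0,0,0,0,15], newtons=20)

```text
time: 16.15
eef_pos: [0.5451, 0.0819, 0.2126]
tcp_rot: [-0.103, 0.995, -0.0, 0.0]
contact_force: [-3.6, -0.6, 5.6]
opening: 0.247
finger_force: 45.3
```

move_arm(plan=[0,0,0,0,0,0,26,0,0,0,0,0,0,32,0,0,0,0,0,0,40,0,0,0,0,0,0,40,0,0,0,0,0,0,40])

```text
time: 16.65
eef_pos: [0.5449, 0.0819, 0.2118]
tcp_rot: [-0.103, 0.995, 0.0, -0.0]
contact_force: [1.2, -0.7, -1.3]
opening: 0.466
finger_force: 0.0
```

move_arm(plan=[0,0,15,0,0,0,40,0,0,30,0,0,0,40,0,0,45,0,0,0,40,0,-31,0,0,0,0,40,0,-31,0,0,0,0,40,0,-31,0,0,0,0,40,0,-31,0,0,0,0,40,0,-30.7,0,0,0,0,40,0,0,0,0,0,0,40])

```text
time: 17.55
eef_pos: [0.5451, -0.0759, 0.3035]
tcp_rot: [-0.101, 0.995, -0.001, 0.001]
contact_force: [0.8, 0.1, 0.2]
opening: 0.467
finger_force: 0.0
```

move_arm(plan=[0,0,-30,0,0,0,40,0,0,-30,0,0,0,40,0,0,-20,0,0,0,40,0,0,-15,0,0,0,40,0,0,-15,0,0,0,40,0,0,-10,0,0,0,40,0,0,-8,0,0,0,40,0,0,0,0,0,0,40])

```text
time: 18.35
eef_pos: [0.5445, -0.0726, 0.1732]
tcp_rot: [-0.103, 0.995, 0.0, -0.001]
contact_force: [-0.6, 0.3, 0.1]
opening: 0.465
finger_force: 0.0
```

move_arm(plan=[0,0,0,0,0,0,26,0,0,0,0,0,0,20,0,0,0,0,0,0,15,0,0,0,0,0,0,12,0,0,0,0,0,0,12,0,0,0,0,0,0,12], newtons=20)

```text
time: 18.95
eef_pos: [0.5454, -0.0727, 0.1751]
tcp_rot: [-0.103, 0.995, -0.0, 0.001]
contact_force: [-1.4, 1.8, 5.3]
opening: 0.202
finger_force: 22.6
```

move_arm(plan=[0.3,0.1,6.5,0,0,0,12,0.8,0.2,6.5,0,0,0,12,1.4,0.3,6.4,0,0,0,12,1.9,0.4,6.2,0,0,0,12,2.5,0.5,6,0,0,0,12,2.9,0.6,5.8,0,0,0,12])

```text
time: 19.55
eef_pos: [0.5539, -0.0708, 0.2114]
tcp_rot: [-0.103, 0.995, 0.0, -0.002]
contact_force: [-0.1, -1.3, -4.6]
opening: 0.204
finger_force: 20.0
```

move_arm(plan=[3.4,0.7,5.5,0,0,0,12,3.9,0.8,5.2,0,0,0,12,4.3,0.9,4.8,0,0,0,12,4.7,1,4.4,0,0,0,12,5,1.1,4,0,0,0,12,5.4,1.1,3.5,0,0,0,12,0,0,0,0,0,0,12])

```text
time: 20.25
eef_pos: [0.5827, -0.0647, 0.2402]
tcp_rot: [-0.103, 0.995, 0.0, 0.001]
contact_force: [-2.6, 0.9, 0.6]
opening: 0.204
finger_force: 20.4
```

move_arm(plan=[0,0,0,0,0,0,26,0,0,0,0,0,0,36,0,0,0,0,0,0,36,-10,-2.1,0,0,0,0,36,-12,-2.5,0,0,0,0,36,-12,-2.5,2,0,0,0,36,-6,-1.2,2,0,0,0,0,0,0,0,0,0,0,0,0,0,0,0,0,0,0,0,0,0,0,0,0,0])

```text
time: 21.25
eef_pos: [0.5416, -0.0734, 0.2431]
tcp_rot: [-0.103, 0.995, -0.0, 0.0]
contact_force: [0.5, 0.3, 0.5]
opening: 0.002
finger_force: 0.0
```

move_arm(plan=[8,1.6,0,0,0,0,0,6,1.2,0,0,0,0,0,5,1,0,0,0,0,0,5,1,0,0,0,0,0,5,1,0,0,0,0,0,4,0.8,0,0,0,0,0,4,0.8,0,0,0,0,0,3,0.6,0,0,0,0,0,3,0.6,0,0,0,0,0])

```text
time: 22.15
eef_pos: [0.5847, -0.0647, 0.2428]
tcp_rot: [-0.103, 0.995, 0.0, -0.0]
contact_force: [-2.1, -0.4, 2.0]
opening: -0.002
finger_force: 1.4
```

move_arm(plan=[2,0.4,0,0,0,0,0,2,0.4,0,0,0,0,0,2,0.4,0,0,0,0,0])

```text
time: 22.45
eef_pos: [0.5905, -0.0635, 0.2429]
tcp_rot: [-0.103, 0.995, 0.0, 0.0]
contact_force: [-2.5, -0.8, 1.7]
opening: -0.0
finger_force: 1.3
```

move_arm(plan=[1.5,0.3,0,0,0,0,0,1.5,0.3,0,0,0,0,0])

```text
time: 22.65
eef_pos: [0.5935, -0.0629, 0.2429]
tcp_rot: [-0.103, 0.995, 0.0, 0.0]
contact_force: [-2.9, 0.1, 0.6]
opening: 0.001
finger_force: 1.2
```

move_arm(plan=[1,0.2,0,0,0,0,0,1,0.2,0,0,0,0,0])

```text
time: 22.85
eef_pos: [0.5955, -0.0626, 0.243]
tcp_rot: [-0.103, 0.995, 0.0, 0.0]
contact_force: [-2.7, -0.9, 1.3]
opening: -0.003
finger_force: 1.2
```

move_arm(plan=[0.7,0.15,0,0,0,0,0,0.7,0.15,0,0,0,0,0])

```text
time: 23.05
eef_pos: [0.5969, -0.0623, 0.2429]
tcp_rot: [-0.103, 0.995, -0.0, 0.0]
contact_force: [-2.8, -0.6, 1.9]
opening: -0.003
finger_force: 1.1
```

move_arm(plan=[0.7,0.15,0,0,0,0,0,0.7,0.15,0,0,0,0,0])

```text
time: 23.25
eef_pos: [0.5982, -0.062, 0.2429]
tcp_rot: [-0.103, 0.995, -0.0, 0.0]
contact_force: [-2.4, -0.1, 1.7]
opening: -0.005
finger_force: 1.1
```

move_arm(plan=[0.7,0.15,0,0,0,0,0,0.6,0.1,0,0,0,0,0])

```text
time: 23.45
eef_pos: [0.5988, -0.0619, 0.2429]
tcp_rot: [-0.103, 0.995, -0.0, -0.001]
contact_force: [-6.3, -1.8, 3.2]
opening: 0.003
finger_force: 3.2
```

move_arm(plan=[0.6,0.1,0,0,0,0,0,0.6,0.1,0,0,0,0,0])

```text
time: 23.65
eef_pos: [0.5989, -0.0619, 0.2429]
tcp_rot: [-0.103, 0.995, -0.0, -0.003]
contact_force: [-10.3, -1.8, 5.1]
opening: 0.002
finger_force: 5.1
```

move_arm(plan=[0.5,0.1,0,0,0,0,0,0.5,0.1,0,0,0,0,0])

```text
time: 23.85
eef_pos: [0.599, -0.0619, 0.243]
tcp_rot: [-0.103, 0.995, -0.0, -0.004]
contact_force: [-12.1, -1.2, 6.1]
opening: -0.0
finger_force: 6.6
```

The stop is felt at the expected position. Backing off and checking.

move_arm(plan=[-4,-0.8,0,0,0,0,0,-15,-3,0,0,0,0,0,-25,-5,0,0,0,0,0,-20,-4,40,0,0,0,0,0,0,40,0,0,0,0,-10,-40,0,0,0,0,0,-10,-40,0,0,0,0,0,0,0,0,0,0,0,0,0,0,0,0,0,0,0,0,0,0,0,0,0,0])

```text
time: 24.85
eef_pos: [0.518, -0.1535, 0.3225]
tcp_rot: [-0.103, 0.995, 0.0, 0.0]
contact_force: [-0.7, 0.3, 0.4]
opening: 0.001
finger_force: 0.0
```

```bash
python3 - <<'E'
from h import *
snap('side','s4.png'); a=cv2.imread('pics/s4.png')[130:330,220:430]
snap('scene','c4.png'); b=cv2.imread('pics/c4.png')[150:350,190:400]
cv2.imwrite('pics/s4c.png',cv2.resize(np.hstack([a,b]),(800,381),interpolation=cv2.INTER_CUBIC))
E
```

```text
(no output)
```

View pics/s4c.png

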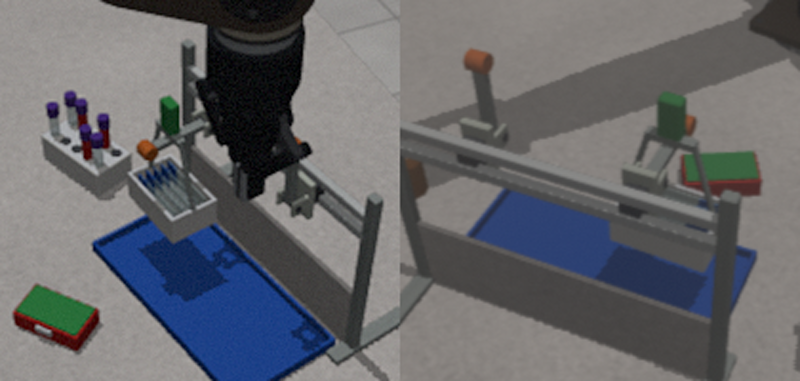

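The carrier hangs level on the +y hook (block at (670,115) in the right half), the emptied hook is upright at (480,60), and the box, rack and bottle have not moved. Handing in.

```bash
python3 -c "
from plant import order; print(order.sign_off())"
```

```text
the job is handed in; nothing more can be done
None
```

The job is handed in at about 25 s: the spare hook was unfolded to its stop, the carrier was set down gently on it, and the emptied hook was folded up to its stop; the last pictures show the tube rack, dropper bottle and slide box undisturbed.

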